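Fold out the bottle holder's drying rest and stand the pacifier case on it

ROBOT

A 7-joint arm with a two-finger parallel gripper is mounted at the origin on the work surface. World frame = base frame: x ahead of the robot, y to its left, z up, the work surface at z = 0. Lengths are in mm, angles in rad, forces in N, time in s.
With the tool pointing down it reaches from about 425 to 950 mm from the base axis. Payload 16.7 kg.
Tool frame: the origin (TCP) lies on the centre line of the jaws, within the pads' length; the fingertips stand 22 mm ahead of it and the grasp point (between the pads) lies 3 mm ahead of it; y points along the fingers, z is the direction in which the jaws open and shut, and the axes are right-handed (so a half turn about y gives the same grasp; the last joint's range is limited). The gripper opens to 94 mm and grips with 3 to 60 N. Pads are 16 mm wide; open, the fingers measure 119 mm over their backs; the gripper's body (75 mm by 177 mm) begins 78 mm behind the grasp point.
Start: joints at [1.111, 0.426, 0.074, 1.606, -0.034, 1.111, -0.067], TCP at [206.397, -642.632, 227.467] pointing down, gripper open.
Joint ranges: [-2.85, 2.85], [-0.5, 2.14], [-1.23, 1.37], [0.21, 2.46], [-1.02, 4.16], [0.16, 2.05], [-2.73, 2.73]. Speed limits (rad/s): [1.89, 1.89, 2.39, 2.39, 3.01, 3.01, 3.01].

INTERFACE

Orientations are given as a unit quaternion [x, y, z, w].
In Python, from station import ctrl gives the robot as it stands.
- The arm moves only by the tool apply_moves, never from a script. Its argument "moves" is a list of rows, each an object of numbers: "jaw": the closure in counts, from 0 (fully open) to 255 (shut); "x", "y", "z": the shift along the tool's x, y, z in m; "yaw": the turn about the tool's y in degrees. A call has 1 to 10 rows; each row shifts and turns the commanded pose from where the row before left it, along the tool's axes as they then stand; what a row does not reach is not made up. A row lasts 1/10 s, in which the tool goes at most 50 mm and 8.59 degrees, less where a joint would pass 70% of its speed; a pose out of reach is approached as far as the arm can. A call with a gripper value outside its range is refused whole. The fingers move at their own pace and stop on an object; the grip force is fixed at half the most. Time passes only in rows, so rows that do not move let the fingers close. It gives the time, the measured TCP pose, the force and the opening at its end, in the units of the state.
- ctrl.get_obs(): the state, without advancing time (a new reading comes with each control period).
- ctrl.camera(name): name is "scene" or "top"; returns a dict with "image" (420x560x3 uint8, red, green, blue), "K" (3x3 intrinsics, pixels), "xyz" and "rotation" of the camera in the world. Camera axes: x right, y up, looking along -z (the intrinsics and any distortion apply to the point x, -y, -z); pixel columns grow to the right and rows downward; lengths in mm; the calibration is good to about 2 mm. A picture is of the moment at which its call begins. There is no depth.
- ctrl.job_done(): hands the job in, once; it reports no verdict.
The state is a dict: "time": time; "qpos": joint angles; "joint_velocities": joint speeds; "tau": joint torques, N m; "tool_pos": TCP position; "orientation": TCP orientation; "wrist_force": force on the tool from outside, world axes, zero at the start; "moment": the same for the moment, N m; "gripper_width": finger opening in mm.
Only numpy, scipy, OpenCV 4.12 (cv2) and the standard library are available. Lean on these libraries where they do the work, as an engineer would, in place of code of your own. Each camera call takes 0.05 s, during which the arm holds its last target. There are 200 camera calls.

TASK

Swing the fold-out rest of the steel bottle holder out, away from its board, until it clicks into its end detent and stays there. Then stand the pacifier case the right way up on the middle of the rest's narrow pad, setting it down rather than dropping it, and leave the holder's rest fully out and the other things on the shelf where they are.

Things in the scene. Friction and masses are not known exactly. Their poses are not given: they have to be found in the camera images.
- holder: Fixed: low wooden bench board (top 50 mm up) with a clamped steel post (top 112 mm up) at its front edge. Origin: on the shelf under the post's axis. +x points over the board, which spans x 8 to 128, y -160 to 40 mm. A clear bottle with mint cap (60 mm diameter, top 194 mm up) stands on it at x 60, y -110 mm, in a steel ring joined to the post by a thin rod 106 mm up.
- rest (a joint): Angle of the fold-out rest about the post, rad, anticlockwise from above. 0: folded, along the holder's +y, parallel to the board's front edge. 1.571: fully out at its stop, square to that edge, along the holder's -x. A sprung detent resists from about 1.0 to 1.37; beyond, it snaps to the stop and stays; before, it stays or springs back a little. A sideways push of 2 to 5 N at the pad is enough.
- rest_pad (a point): Centre of the top face of the rest's pad, 94 mm above the shelf, 120 mm from the hinge axis. Pad: blue plate, 110 mm long, 44 mm wide, 12 mm thick, free underneath; a steel strut 18 mm wide joins it to the post. x axis: along the rest, away from the post; y: across the pad, towards greater joint angles; z up.
- rest_hinge (a point): Point on the rest's hinge axis (the post's axis), 94 mm above the shelf; axes as for rest_pad.
- case: Loose pacifier case, a closed box 80 mm long (its x), 52 mm wide (its y), 45 mm high, about 90 g: coral-pink, its upper half translucent. Origin: centre of its underside, z up.
- dish: Bystander: white ceramic dish, 84 mm diameter, 26 mm high, loose. Origin: centre of its underside.
- tub: Bystander: yellow lidded tub, 74 mm diameter, 48 mm high, loose. Origin: centre of its underside.
- spoon: Bystander: bamboo spoon, 190 mm long, lying flat along its x, loose.
There are look-alikes about, which are no part of the job. There is more than one size of the case; the one meant has the size given above.

How it is judged:
By the outcome, as a careful person would: the job done as asked, in the order asked, and still so for the second after the job is handed in, with the robot touching nothing.
It also fails if it takes over 70 s, if anything falls off the work surface, if the arm or the gripper's body presses on something with over 40 N, if the wrist force passes 120 N, or if a joint passes its speed limit or range.

## Working session

There is one attempt and no reset: what is moved stays moved. The work goes in short steps, Python scripts to look and compute and a tool call to move; the robot and the scene stay as the last step left them, time stands still between calls to the robot, and variables do not carry over. Pictures are saved under pics/ and viewed, about 8 in all and at most 12, crops included, and the job is handed in when it is done.

Besides the shell and the picture viewer there is one more tool, called after "Emit:" by a JSON object that holds its "fn" and its "kwargs". apply_moves: Moves the arm, as the interface text tells. Its arguments: {"type":"object","properties":{"moves":{"type":"array","items":{"type":"object","properties":{"jaw":{"type":"number"},"x":{"type":"number"},"y":{"type":"number"},"z":{"type":"number"},"yaw":{"type":"number"}}}}},"required":["moves"]}

```bash
mkdir -p pics; ls
cat > h.py <<'E'
import numpy as np, cv2, json
from station import ctrl
def shot(n,f):
    c=ctrl.camera(n); cv2.imwrite(f'pics/{f}.png',c['image'][:,:,::-1])
    np.savez(f'pics/{f}.npz',**{k:np.array(v) for k,v in c.items() if k in('image','K','xyz','rotation')}); 
    return c
def load(f): return dict(np.load(f'pics/{f}.npz'))
def ray(c,u,v):
    K=np.array(c['K']); d=np.linalg.inv(K)@[u,v,1]; return np.array(c['rotation']).reshape(3,3)@[d[0],-d[1],-d[2]]
def at(c,u,v,z):
    d=ray(c,u,v); o=np.array(c['xyz']); return o+d*(z-o[2])/d[2]
def proj(c,p):
    q=np.array(c['rotation']).reshape(3,3).T@(np.array(p,float)-np.array(c['xyz'])); q=np.array([q[0],-q[1],-q[2]]); r=np.array(c['K'])@q; return r[:2]/r[2]
E
python3 - <<'E'
from h import *
a=shot('scene','s0');b=shot('top','t0')
for c in(a,b): print({k:(v if k!='image' else 0) for k,v in c.items()})
print(ctrl.get_obs())
E
```

```text
pics
{'image': 0, 'K': array([[436.98534269,   0.        , 284.05212995],
       [  0.        , 436.98534269, 211.34853097],
       [  0.        ,   0.        ,   1.        ]]), 'xyz': array([1216.00448242, -801.18384878,  966.27448361]), 'rotation': array([0.40195592, 0.16857095, 0.34329574, 0.83196353])}
{'image': 0, 'K': array([[471.34742118,   0.        , 287.35210546],
       [  0.        , 471.34742118, 208.30000128],
       [  0.        ,   0.        ,   1.        ]]), 'xyz': array([ 199.9630368 ,  -57.27504463, 1614.88635653]), 'rotation': array([ 0.05473831, -0.05527652, -0.70140513,  0.70850482])}
{'time': 0.1, 'qpos': array([ 1.11051533,  0.42666771,  0.07384683,  1.60654116, -0.03408226,
        1.11080248, -0.06708638]), 'joint_velocities': array([-0.00043318, -0.00248061,  0.00149196, -0.00206242, -0.00056248,
       -0.00059482,  0.00035512]), 'tau': array([ 6.59041718e-03, -9.37470460e+01,  3.67620952e+00, -4.55042946e+01,
       -4.86612611e-02,  1.67761120e-02,  6.16947295e-05]), 'tool_pos': array([ 206.27594828, -642.31760223,  226.84742672]), 'orientation': array([-0.10953073,  0.69898568, -0.69818852,  0.10933817]), 'wrist_force': array([-0.11099078,  0.41611158, -0.07729744]), 'moment': array([-0.01250488,  0.01687952, -0.02269823]), 'gripper_width': 93.92114665312127}
```

```bash
sed -i "s/np.array(c\['rotation'\]).reshape(3,3)/Rm(c['rotation'])/" h.py; sed -i '2a from scipy.spatial.transform import Rotation as R\ndef Rm(q): return R.from_quat(q).as_matrix()' h.py
python3 -c "
from h import *
c=load('t0');print([at(c,u,v,0).round() for u,v in((0,0),(559,0),(0,419),(559,419))])
cv2.imwrite('pics/both.png',np.vstack([cv2.resize(load(f)['image'][:,:,::-1],(400,300)) for f in('s0','t0')]))
o=ctrl.get_obs();print(Rm(o['orientation']).round(3))"
```

```text
[array([1228., 1020.,    0.]), array([ 1250., -1063.,     0.]), array([-246.,  866.,    0.]), array([-229., -945.,    0.])]
[[-0.952 -0.     0.306]
 [-0.306  0.001 -0.952]
 [ 0.    -1.    -0.001]]
```

View pics/s0.png

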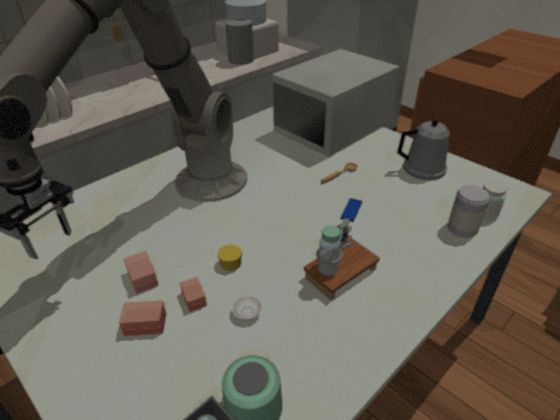

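View pics/t0.png

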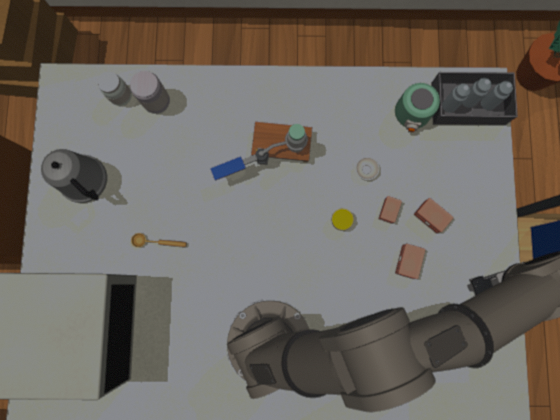

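```bash
python3 -c "
from h import *
c=load('t0')['image'][:,:,::-1]
a=cv2.resize(c[110:200,200:330],None,fx=6,fy=6,interpolation=cv2.INTER_CUBIC)
b=cv2.resize(c[190:285,365:460],None,fx=6,fy=6,interpolation=cv2.INTER_CUBIC)
cv2.imwrite('pics/a.png',cv2.resize(a,(780,540)))
cv2.imwrite('pics/b.png',b)
im=load('t0')
hsv=cv2.cvtColor(im['image'],cv2.COLOR_RGB2HSV)
def blobs(m,z,n):
    k,l,st,ce=cv2.connectedComponentsWithStats(m.astype(np.uint8))
    for i in range(1,k):
        if st[i,4]>60:
            ys,xs=np.where(l==i); P=np.array([at(im,x,y,z)[:2] for x,y in zip(xs,ys)],np.float32)
            print(n,ce[i].round(1),st[i,4],P.mean(0).round(1),cv2.minAreaRect(P))
h,s,v=cv2.split(hsv)
sel=np.zeros_like(h);sel[180:290,200:470]=1
blobs(((h<9)|(h>172))&(s>60)&(v>90)&(sel>0),45,'pink')
blobs((h>18)&(h<35)&(s>150)&(sel>0),48,'tub')
blobs((h>105)&(h<130)&(s>150)&(np.arange(560)<300),94,'blue')
"
```

```text
pink [426.1 215.2] 69 [ 427.7 -524.3] ((423.0994873046875, -526.7052612304688), (116.57516479492188, 54.071739196777344), 16.30330467224121)
pink [403.1 263.6] 98 [ 265.2 -442.3] ((267.275146484375, -441.3163146972656), (116.52427673339844, 56.53277587890625), 14.87982177734375)
tub [342.2 219. ] 339 [ 411.6 -241.4] ((411.6595764160156, -240.86367797851562), (66.1103286743164, 67.36213684082031), 45.17110824584961)
blue [227.6 167.9] 349 [572.2 142. ] ((572.367919921875, 141.71653747558594), (38.568695068359375, 103.46755981445312), 23.114065170288086)
```

View pics/a.png

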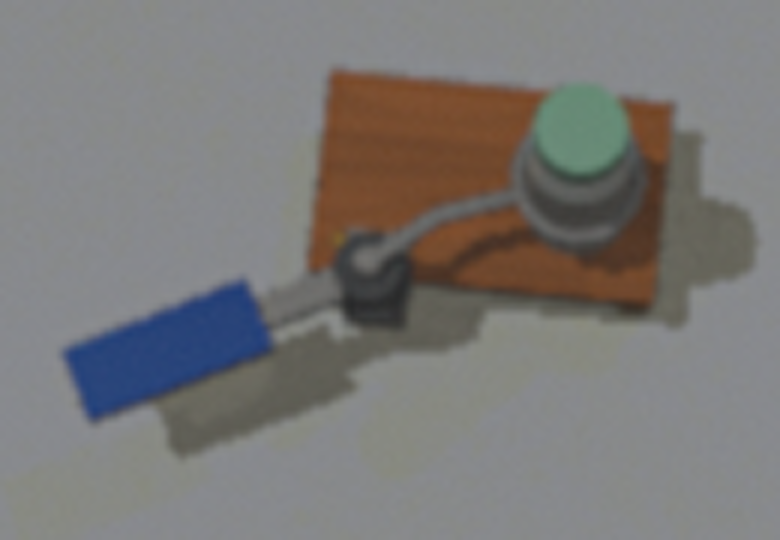

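View pics/b.png

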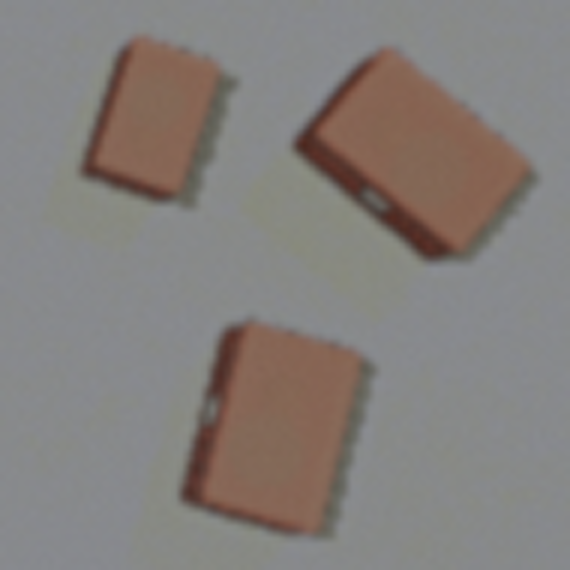

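```bash
python3 -c "
from h import *
c=load('t0')
for n,q in dict(small=[(138,38),(222,62),(182,198),(100,172)],big=[(390,48),(535,175),(463,255),(315,135)],third=[(248,322),(370,357),(322,532),(203,498)]).items():
    P=np.array([at(c,365+u/6,190+v/6,45)[:2] for u,v in q]); d=np.linalg.norm(P-np.roll(P,-1,0),axis=1)
    print(n,P.mean(0).round(),d.round(1))
s=load('s0')['image'][:,:,::-1]
cv2.imwrite('pics/c.png',np.hstack([cv2.resize(s[240:340,110:210],(400,400),interpolation=cv2.INTER_CUBIC),cv2.resize(s[190:290,300:400],(400,400),interpolation=cv2.INTER_CUBIC)]))
"
```

```text
small [ 446. -409.] [48.9 81.3 47.7 79.9]
big [ 427. -557.] [106.2  62.  104.5  66.6]
third [ 273. -474.] [ 69.7 100.8  67.3 101. ]
```

View pics/c.png

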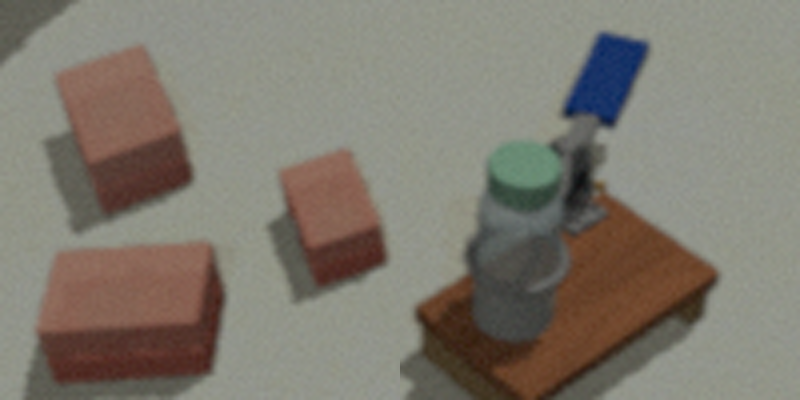

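```bash
python3 -c "
from h import *
from scipy.optimize import least_squares
c=load('t0'); px=lambda q:np.array([(200+u/6,110+v/6) for u,v in q])
b=px([(333,72),(672,105),(652,300),(312,268)]); pd=px([(245,280),(65,352),(92,420),(272,348)])
def rot(a): return np.array([[np.cos(a),-np.sin(a)],[np.sin(a),np.cos(a)]])
def model(p):
    x,y,a,j=p; o=[]
    for X,Y in((128,40),(128,-160),(8,-160),(8,40)): o.append(proj(c,[*(rot(a)@[X,Y]+[x,y]),50]))
    # r>0; +y across => greater angle (toward -x)
    for r,t in((65,-22),(175,-22),(175,22),(65,22)): o.append(proj(c,[*(rot(a+j+np.pi/2)@[r,t]+[x,y]),94]))
    return np.array(o)
f=lambda p:(model(p)-np.vstack([b,pd])).ravel()
s=least_squares(f,[600,60,0,.3],x_scale=[100,100,.1,.1]); print(s.x.round(3),f(s.x).reshape(-1,2).round(2))
x,y,a,j=s.x
for J in (j,1.0,1.37,1.571): print(J,(rot(a+J+np.pi/2)@[120,0]+[x,y]).round(1))
print('post px',((proj(c,[x,y,112])-[200,110])*6).round())
print('scene check',proj(load('s0'),[*(rot(a+j+np.pi/2)@[120,0]+[x,y]),94]), 'post',proj(load('s0'),[x,y,112]))
sc=load('s0');print('case centre top scene',proj(sc,[446,-409,45]))
"
```

```text
[ 6.17516e+02  2.94360e+01 -9.00000e-02  4.90000e-01] [[-0.53 -0.51]
 [ 0.52 -0.46]
 [ 0.66  0.64]
 [-0.89  0.31]
 [ 0.37 -0.47]
 [-0.57 -0.21]
 [-0.31  0.49]
 [ 0.74  0.14]]
0.48953073900214683 [570.8 140. ]
1.0 [522.7 103. ]
1.37 [502.5  63.8]
1.571 [498.   40.1]
post px [369. 261.]
scene check [349.45885479 207.66777616] post [339.40489218 225.57238477]
case centre top scene [189.43470923 288.31789087]
```

```bash
cat >> h.py <<'E'
H=np.array([617.5,29.4]); A=-0.09
def rot(a): return np.array([[np.cos(a),-np.sin(a)],[np.sin(a),np.cos(a)]])
def pad(J,r,t): return rot(A+J+np.pi/2)@[r,t]+H
def plan(p,q,n):
    """p,q=(x,y,z,angle of tool x); per-row tool-frame shifts, straight line with yaw spread over n rows"""
    p=np.array(p,float);q=np.array(q,float)
    for k in range(n):
        a=p[3]+(q[3]-p[3])*k/n; d=rot(a).T@(q-p)[:2]/n
        # tool x=(ca,sa), tool y=down, tool z = x cross y = (-sa... ) 
        zx=np.cross([np.cos(a),np.sin(a),0],[0,0,-1]); z=(q-p)[:3]@zx/n
        print(dict(x=round(d[0]/1000,4),y=round(-(q-p)[2]/n/1000,4),z=round(z/1000,4),yaw=round(-np.degrees((q-p)[3])/n,2)))
def cur():
    o=ctrl.get_obs(); M=Rm(o['orientation']); return [*o['tool_pos'],np.arctan2(M[1,0],M[0,0])%(2*np.pi)]
E
python3 -c "
from h import *
p=cur();print(np.round(p,3))
W=[550,-300,290,p[3]]
s=pad(.49,145,-50);S=[*s,290,np.pi+.4];print(s)
plan(p,W,10);print();plan(W,S,10);
c=load('t0')
P=np.array([at(c,365+u/6,190+v/6,45)[:2] for u,v in [(138,38),(222,62),(182,198),(100,172)]]);d=P[1]-P[2]+P[0]-P[3];print('case long angle',np.arctan2(d[1],d[0]),P.mean(0))
"
```

```text
[ 206.276 -642.318  226.847    3.452]
[607.08739007 182.42476125]
{'x': np.float64(-0.0432), 'y': np.float64(-0.0063), 'z': np.float64(-0.0221), 'yaw': np.float64(-0.0)}
{'x': np.float64(-0.0432), 'y': np.float64(-0.0063), 'z': np.float64(-0.0221), 'yaw': np.float64(-0.0)}
{'x': np.float64(-0.0432), 'y': np.float64(-0.0063), 'z': np.float64(-0.0221), 'yaw': np.float64(-0.0)}
{'x': np.float64(-0.0432), 'y': np.float64(-0.0063), 'z': np.float64(-0.0221), 'yaw': np.float64(-0.0)}
{'x': np.float64(-0.0432), 'y': np.float64(-0.0063), 'z': np.float64(-0.0221), 'yaw': np.float64(-0.0)}
{'x': np.float64(-0.0432), 'y': np.float64(-0.0063), 'z': np.float64(-0.0221), 'yaw': np.float64(-0.0)}
{'x': np.float64(-0.0432), 'y': np.float64(-0.0063), 'z': np.float64(-0.0221), 'yaw': np.float64(-0.0)}
{'x': np.float64(-0.0432), 'y': np.float64(-0.0063), 'z': np.float64(-0.0221), 'yaw': np.float64(-0.0)}
{'x': np.float64(-0.0432), 'y': np.float64(-0.0063), 'z': np.float64(-0.0221), 'yaw': np.float64(-0.0)}
{'x': np.float64(-0.0432), 'y': np.float64(-0.0063), 'z': np.float64(-0.0221), 'yaw': np.float64(-
[... 390 characters left out ...]
w': np.float64(-0.51)}
{'x': np.float64(-0.0218), 'y': np.float64(-0.0), 'z': np.float64(-0.0434), 'yaw': np.float64(-0.51)}
{'x': np.float64(-0.0221), 'y': np.float64(-0.0), 'z': np.float64(-0.0432), 'yaw': np.float64(-0.51)}
{'x': np.float64(-0.0225), 'y': np.float64(-0.0), 'z': np.float64(-0.043), 'yaw': np.float64(-0.51)}
{'x': np.float64(-0.0229), 'y': np.float64(-0.0), 'z': np.float64(-0.0428), 'yaw': np.float64(-0.51)}
{'x': np.float64(-0.0233), 'y': np.float64(-0.0), 'z': np.float64(-0.0426), 'yaw': np.float64(-0.51)}
{'x': np.float64(-0.0237), 'y': np.float64(-0.0), 'z': np.float64(-0.0424), 'yaw': np.float64(-0.51)}
case long angle -0.29972237876948377 [ 445.81650268 -409.2370888 ]
```

Emit:
{"fn": "apply_moves", "kwargs": {"moves": [{"jaw": 255, "y": -0.02, "x": -0.02, "z": -0.01}, {"x": -0.041, "y": -0.005, "z": -0.021}, {"x": -0.041, "y": -0.005, "z": -0.021}, {"x": -0.041, "y": -0.005, "z": -0.021}, {"x": -0.041, "y": -0.005, "z": -0.021}, {"x": -0.041, "y": -0.005, "z": -0.021}, {"x": -0.041, "y": -0.005, "z": -0.021}, {"x": -0.041, "y": -0.005, "z": -0.021}, {"x": -0.041, "y": -0.005, "z": -0.021}, {"x": -0.041, "y": -0.005, "z": -0.021}]}}

```text
schema error: expected keys jaw, x, y, z, yaw
```

Emit:
{"fn": "apply_moves", "kwargs": {"moves": [{"x": -0.02, "z": -0.04}, {"x": -0.02, "z": -0.04}, {"x": -0.02, "z": -0.04}, {"x": -0.02, "z": -0.04}, {"x": -0.02, "z": -0.04}, {"x": -0.02, "z": -0.04}, {"x": -0.02, "z": -0.04}, {"x": -0.02, "z": -0.04}, {"x": -0.02, "z": -0.04}, {"x": -0.01, "z": -0.02}]}}

```text
schema error: expected keys jaw, x, y, z, yaw
```

```bash
python3 -c "
from h import *
p=cur();print(np.round(p,3))
s=pad(.49,145,-50)
plan(p,[*s,p[2],np.pi+.4],3);print(ctrl.get_obs()['qpos'].round(2))"
```

```text
[ 206.276 -642.318  226.847    3.452]
{'x': np.float64(-0.2113), 'y': np.float64(-0.0), 'z': np.float64(-0.2209), 'yaw': np.float64(-1.7)}
{'x': np.float64(-0.2177), 'y': np.float64(-0.0), 'z': np.float64(-0.2145), 'yaw': np.float64(-1.7)}
{'x': np.float64(-0.224), 'y': np.float64(-0.0), 'z': np.float64(-0.2079), 'yaw': np.float64(-1.7)}
[ 1.11  0.43  0.07  1.61 -0.03  1.11 -0.07]
```

All keys are required.

Emit:
{"fn": "apply_moves", "kwargs": {"moves": [{"jaw": 255, "x": -0.02, "y": -0.02, "z": -0.01, "yaw": 0}, {"jaw": 255, "x": -0.041, "y": -0.005, "z": -0.021, "yaw": 0}, {"jaw": 255, "x": -0.041, "y": -0.005, "z": -0.021, "yaw": 0}, {"jaw": 255, "x": -0.041, "y": -0.005, "z": -0.021, "yaw": 0}, {"jaw": 255, "x": -0.041, "y": -0.005, "z": -0.021, "yaw": 0}, {"jaw": 255, "x": -0.041, "y": -0.005, "z": -0.021, "yaw": 0}, {"jaw": 255, "x": -0.041, "y": -0.005, "z": -0.021, "yaw": 0}, {"jaw": 255, "x": -0.041, "y": -0.005, "z": -0.021, "yaw": 0}, {"jaw": 255, "x": -0.041, "y": -0.005, "z": -0.021, "yaw": 0}, {"jaw": 255, "x": -0.041, "y": -0.005, "z": -0.021, "yaw": 0}]}}

```text
time: 1.1
tool_pos: [516.8, -332.7, 292.6]
orientation: [-0.109, 0.699, -0.699, 0.109]
wrist_force: [1.0, -1.2, 0.1]
gripper_width: 17.5
```

Emit:
{"fn": "apply_moves", "kwargs": {"moves": [{"jaw": 255, "x": -0.02, "y": 0, "z": -0.04, "yaw": 0}, {"jaw": 255, "x": -0.02, "y": 0, "z": -0.04, "yaw": 0}, {"jaw": 255, "x": -0.02, "y": 0, "z": -0.04, "yaw": 0}, {"jaw": 255, "x": -0.02, "y": 0, "z": -0.04, "yaw": 0}, {"jaw": 255, "x": -0.02, "y": 0, "z": -0.04, "yaw": 0}, {"jaw": 255, "x": -0.02, "y": 0, "z": -0.04, "yaw": 0}, {"jaw": 255, "x": -0.02, "y": 0, "z": -0.04, "yaw": 0}, {"jaw": 255, "x": -0.02, "y": 0, "z": -0.04, "yaw": 0}, {"jaw": 255, "x": -0.02, "y": 0, "z": -0.04, "yaw": 0}, {"jaw": 255, "x": 0, "y": 0, "z": 0, "yaw": 0}]}}

```text
time: 2.1
tool_pos: [577.0, 70.4, 292.2]
orientation: [-0.112, 0.699, -0.697, 0.112]
wrist_force: [-0.1, -0.5, 0.3]
gripper_width: 0.2
```

```bash
python3 -c "
from h import *
p=cur();print(np.round(p,3))
s=pad(.49,145,-50)
plan(p,[*s,p[2],np.pi+.4],4);print(ctrl.get_obs()['qpos'].round(2))"
```

```text
[577.     70.388 292.248   3.46 ]
{'x': np.float64(-0.0159), 'y': np.float64(-0.0), 'z': np.float64(-0.0242), 'yaw': np.float64(-1.17)}
{'x': np.float64(-0.0164), 'y': np.float64(-0.0), 'z': np.float64(-0.0239), 'yaw': np.float64(-1.17)}
{'x': np.float64(-0.0169), 'y': np.float64(-0.0), 'z': np.float64(-0.0236), 'yaw': np.float64(-1.17)}
{'x': np.float64(-0.0174), 'y': np.float64(-0.0), 'z': np.float64(-0.0232), 'yaw': np.float64(-1.17)}
[ 0.07  0.24 -0.35  1.72  0.09  1.19 -1.56]
```

Emit:
{"fn": "apply_moves", "kwargs": {"moves": [{"jaw": 255, "x": -0.016, "y": 0, "z": -0.024, "yaw": -1.2}, {"jaw": 255, "x": -0.0165, "y": 0, "z": -0.024, "yaw": -1.2}, {"jaw": 255, "x": -0.017, "y": 0, "z": -0.0235, "yaw": -1.2}, {"jaw": 255, "x": -0.0175, "y": 0, "z": -0.0235, "yaw": -1.2}, {"jaw": 255, "x": 0, "y": 0, "z": 0, "yaw": 0}, {"jaw": 255, "x": 0, "y": 0.04, "z": 0, "yaw": 0}, {"jaw": 255, "x": 0, "y": 0.04, "z": 0, "yaw": 0}, {"jaw": 255, "x": 0, "y": 0.04, "z": 0, "yaw": 0}, {"jaw": 255, "x": 0, "y": 0.04, "z": 0, "yaw": 0}, {"jaw": 255, "x": 0, "y": 0, "z": 0, "yaw": 0}]}}

```text
time: 3.1
tool_pos: [605.5, 173.5, 127.5]
orientation: [0.141, -0.693, 0.694, -0.135]
wrist_force: [-0.5, -1.4, 0.5]
gripper_width: 0.3
```

```bash
python3 -c "
from h import *
p=cur();print(np.round(p,3),pad(.49,145,-50))
shot('top','t1')
im=load('t1')['image'][:,:,::-1]; print(proj(load('t1'),p[:3]))
cv2.imwrite('pics/d.png',cv2.resize(im[90:210,180:320],None,fx=4,fy=4))"
```

```text
[605.546 173.549 127.525   3.536] [607.08739007 182.42476125]
[216.88818664 155.30519227]
```

View pics/d.png

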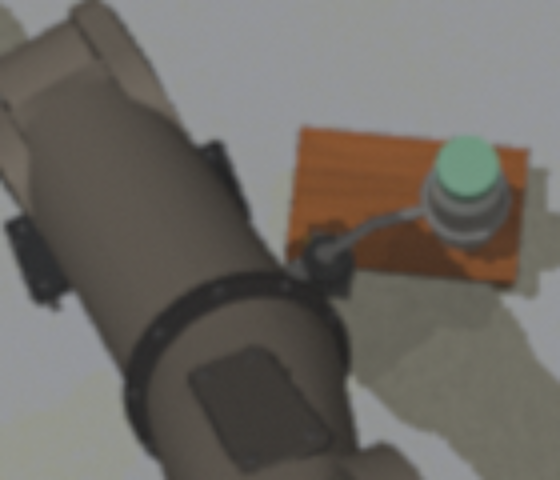

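```bash
python3 -c "
from h import *
p=cur()
def pose(J,r,t):return [*pad(J,r,t),97,np.pi+A+J]
print(rot(-(A+.49+np.pi/2))@(np.array(p[:2])-H))
plan(pose(.49,136,-50),pose(.49,140,-32),1)
Js=np.arange(.49,1.56,.09)
for a,b in list(zip(Js[:-1],Js[1:]))[:2]: plan(pose(a,140,-32),pose(b,140,-32),1)
"
```

```text
[137.57729109 -46.92441991]
{'x': np.float64(0.018), 'y': np.float64(-0.0), 'z': np.float64(-0.004), 'yaw': np.float64(-0.0)}
{'x': np.float64(0.0127), 'y': np.float64(-0.0), 'z': np.float64(-0.0023), 'yaw': np.float64(-5.16)}
{'x': np.float64(0.0127), 'y': np.float64(-0.0), 'z': np.float64(-0.0023), 'yaw': np.float64(-5.16)}
```

Emit:
{"fn": "apply_moves", "kwargs": {"moves": [{"jaw": 255, "x": 0, "y": 0.015, "z": 0, "yaw": 0}, {"jaw": 255, "x": 0, "y": 0.015, "z": 0, "yaw": 0}, {"jaw": 255, "x": 0, "y": 0, "z": 0, "yaw": 0}]}}

```text
time: 3.45
tool_pos: [608.0, 175.1, 101.5]
orientation: [0.139, -0.693, 0.694, -0.138]
wrist_force: [-0.9, -0.1, -0.9]
gripper_width: 0.3
```

Emit:
{"fn": "apply_moves", "kwargs": {"moves": [{"jaw": 255, "x": 0.016, "y": 0, "z": 0, "yaw": 0}, {"jaw": 255, "x": 0.0127, "y": 0, "z": -0.0023, "yaw": -5.2}, {"jaw": 255, "x": 0.0127, "y": 0, "z": -0.0023, "yaw": -5.2}, {"jaw": 255, "x": 0.0127, "y": 0, "z": -0.0023, "yaw": -5.2}]}}

```text
time: 3.85
tool_pos: [556.9, 158.0, 103.4]
orientation: [0.232, -0.668, 0.668, -0.233]
wrist_force: [1.2, -0.1, 0.5]
gripper_width: 0.1
```

Emit:
{"fn": "apply_moves", "kwargs": {"moves": [{"jaw": 255, "x": 0.0127, "y": 0.004, "z": -0.0023, "yaw": -5.2}, {"jaw": 255, "x": 0.0127, "y": 0.003, "z": -0.0023, "yaw": -5.2}, {"jaw": 255, "x": 0.0127, "y": 0, "z": -0.0023, "yaw": -5.2}, {"jaw": 255, "x": 0, "y": 0, "z": 0, "yaw": 0}]}}

```text
time: 4.25
tool_pos: [524.1, 135.7, 96.1]
orientation: [0.32, -0.63, 0.631, -0.32]
wrist_force: [-0.7, 0.1, 0.4]
gripper_width: 0.3
```

```bash
python3 -c "
from h import *
p=cur();print(np.round(p,3))
for J in(.9,1,1.1): print(J,rot(-(A+J+np.pi/2))@(np.array(p[:2])-H))
shot('scene','s1')
im=load('s1')['image'][:,:,::-1]
cv2.imwrite('pics/e.png',cv2.resize(im[150:310,240:440],None,fx=3,fy=3))"
```

```text
[524.065 135.655  96.127   4.082]
0.9 [140.93666253 -12.53569146]
1 [138.98108535 -26.54325377]
1.1 [135.63685511 -40.28560466]
```

View pics/e.png

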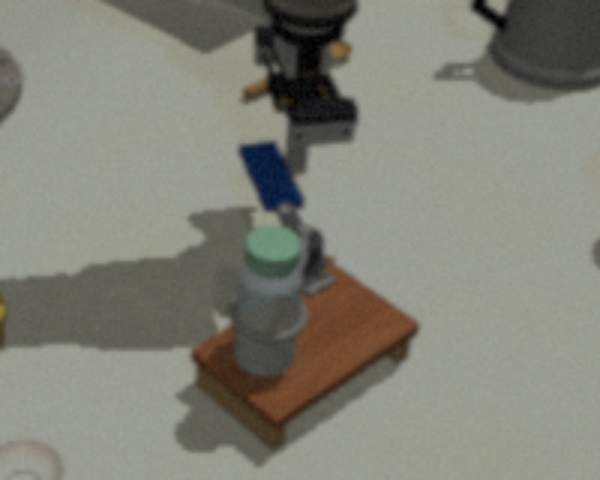

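Emit:
{"fn": "apply_moves", "kwargs": {"moves": [{"jaw": 255, "x": 0.0127, "y": 0, "z": -0.0023, "yaw": -5.2}, {"jaw": 255, "x": 0.0127, "y": 0, "z": -0.0023, "yaw": -5.2}, {"jaw": 255, "x": 0.0127, "y": 0, "z": -0.0023, "yaw": -5.2}, {"jaw": 255, "x": 0.0127, "y": 0, "z": -0.0023, "yaw": -5.2}, {"jaw": 255, "x": 0, "y": 0, "z": 0, "yaw": 0}]}}

```text
time: 4.8
tool_pos: [492.7, 95.8, 95.9]
orientation: [0.428, -0.563, 0.563, -0.428]
wrist_force: [0.3, -0.1, -0.3]
gripper_width: 0.4
```

```bash
cat > padang.py <<'E'
from h import *
import sys
f=sys.argv[1]; c=shot('scene',f); c=load(f)
h,s,v=cv2.split(cv2.cvtColor(c['image'],cv2.COLOR_RGB2HSV))
m=((h>105)&(h<130)&(s>150)&(v>60)).astype(np.uint8)
k,l,st,ce=cv2.connectedComponentsWithStats(m)
for i in range(1,k):
    if st[i,4]>40:
        P=at(c,*ce[i],94)[:2]-H; print(st[i,4],'r',np.hypot(*P),'J',np.arctan2(P[1],P[0])%(2*np.pi)-A-np.pi/2)
        ys,xs=np.where(l==i);Q=np.array([at(c,x,y,94)[:2] for x,y in zip(xs,ys)],np.float32);print(cv2.minAreaRect(Q))
p=cur();print(np.round(p,3))
for J in(1.3,1.45,1.57): print(J,rot(-(A+J+np.pi/2))@(np.array(p[:2])-H))
E
python3 padang.py s2
```

```text
219 r 108.80925319392637 J 1.5408998100414344
((506.74053955078125, 43.77826690673828), (40.128055572509766, 102.04789733886719), 82.31185913085938)
[493.193  96.528  95.945   4.439]
1.3 [140.00070351 -18.92353033]
1.45 [135.60074949 -39.63248316]
1.57 [129.88110308 -55.58053658]
```

Emit:
{"fn": "apply_moves", "kwargs": {"moves": [{"jaw": 255, "x": 0.01, "y": 0, "z": 0, "yaw": -5}, {"jaw": 255, "x": 0.01, "y": 0, "z": 0, "yaw": -5}, {"jaw": 255, "x": 0.003, "y": 0, "z": 0, "yaw": 0}, {"jaw": 255, "x": 0, "y": 0, "z": 0, "yaw": 0}]}}

```text
time: 5.25
tool_pos: [488.8, 76.8, 95.9]
orientation: [-0.474, 0.524, -0.523, 0.476]
wrist_force: [0.3, 10.0, -2.9]
gripper_width: 0.5
```

```bash
python3 padang.py s3
```

```text
212 r 109.43051425846639 J 1.5750854312809102
((505.328857421875, 40.3754997253418), (42.077030181884766, 99.84954833984375), 84.60333251953125)
[488.768  76.867  95.922   4.614]
1.3 [137.20029039   1.03422975]
1.45 [135.81423238 -19.48033871]
1.57 [132.50550844 -35.59887004]
```

Emit:
{"fn": "apply_moves", "kwargs": {"moves": [{"jaw": 255, "x": -0.015, "y": 0, "z": 0, "yaw": 0}, {"jaw": 255, "x": -0.03, "y": 0, "z": 0, "yaw": 0}, {"jaw": 255, "x": 0, "y": -0.02, "z": 0, "yaw": 0}, {"jaw": 255, "x": 0, "y": -0.035, "z": 0, "yaw": 0}, {"jaw": 255, "x": 0, "y": -0.035, "z": 0, "yaw": 0}, {"jaw": 200, "x": 0, "y": -0.035, "z": 0, "yaw": 0}, {"jaw": 0, "x": 0, "y": -0.035, "z": 0, "yaw": 5}, {"jaw": 0, "x": 0, "y": -0.035, "z": 0, "yaw": 7}, {"jaw": 0, "x": 0, "y": 0, "z": 0, "yaw": 7}, {"jaw": 0, "x": 0, "y": 0, "z": 0, "yaw": 0}]}}

```text
time: 6.3
tool_pos: [492.7, 119.9, 291.8]
orientation: [0.38, -0.595, 0.596, -0.382]
wrist_force: [-0.9, -0.3, -0.3]
gripper_width: 37.1
```

```bash
python3 padang.py s4; python3 -c "
from h import *
p=cur()
plan(p,[446,-409,290,np.pi-.3],14)"
```

```text
251 r 110.27287990254237 J 1.5677096120104825
((507.01678466796875, 39.68712615966797), (41.09492111206055, 107.09516143798828), 83.57785034179688)
[492.224 119.679 290.791   4.286]
1.3 [149.0808668  -40.24130503]
1.45 [141.3932639  -62.06780488]
1.57 [132.94617952 -78.54795241]
{'x': np.float64(0.0358), 'y': np.float64(0.0001), 'z': np.float64(0.0126), 'yaw': np.float64(5.91)}
{'x': np.float64(0.0343), 'y': np.float64(0.0001), 'z': np.float64(0.0162), 'yaw': np.float64(5.91)}
{'x': np.float64(0.0324), 'y': np.float64(0.0001), 'z': np.float64(0.0197), 'yaw': np.float64(5.91)}
{'x': np.float64(0.0302), 'y': np.float64(0.0001), 'z': np.float64(0.0229), 'yaw': np.float64(5.91)}
{'x': np.float64(0.0277), 'y': np.float64(0.0001), 'z': np.float64(0.0259), 'yaw': np.float64(5.91)}
{'x': np.float64(0.0249), 'y': np.float64(0.0001), 'z': np.float64(0.0286), 'yaw': np.float64(5.91)}
{'x': np.float64(0.0218), 'y': np.float64(0.0001), 'z': np.float64(0.031), 'yaw': np.float64(5.91)}
{'x': np.float64(0.0185), 'y': np.float64(0.0001), 'z': np.float64(0.0331), 'yaw': np.float64(5.91)}
{'x': np.float64(0.015), 'y': np.float64(0.0001), 'z': np.float64(0.0348), 'yaw': np.float64(5.91)}
{'x': np.float64(0.0113), 'y': np.float64(0.0001), 'z': np.float64(0.0362), 'yaw': np.float64(5.91)}
{'x': np.float64(0.0075), 'y': np.float64(0.0001), 'z': np.float64(0.0372), 'yaw': np.float64(5.91)}
{'x': np.float64(0.0037), 'y': np.float64(0.0001), 'z': np.float64(0.0377), 'yaw': np.float64(5.91)}
{'x': np.float64(-0.0002), 'y': np.float64(0.0001), 'z': np.float64(0.0379), 'yaw': np.float64(5.91)}
{'x': np.float64(-0.0041), 'y': np.float64(0.0001), 'z': np.float64(0.0377), 'yaw': np.float64(5.91)}
```

Emit:
{"fn": "apply_moves", "kwargs": {"moves": [{"jaw": 0, "x": 0.036, "y": 0, "z": 0.0125, "yaw": 5.9}, {"jaw": 0, "x": 0.034, "y": 0, "z": 0.016, "yaw": 5.9}, {"jaw": 0, "x": 0.0325, "y": 0, "z": 0.0195, "yaw": 5.9}, {"jaw": 0, "x": 0.03, "y": 0, "z": 0.023, "yaw": 5.9}, {"jaw": 0, "x": 0.0275, "y": 0, "z": 0.026, "yaw": 5.9}, {"jaw": 0, "x": 0.025, "y": 0, "z": 0.0285, "yaw": 5.9}, {"jaw": 0, "x": 0.022, "y": 0, "z": 0.031, "yaw": 5.9}, {"jaw": 0, "x": 0.0185, "y": 0, "z": 0.033, "yaw": 5.9}, {"jaw": 0, "x": 0.015, "y": 0, "z": 0.035, "yaw": 5.9}, {"jaw": 0, "x": 0.0115, "y": 0, "z": 0.036, "yaw": 5.9}]}}

```text
time: 7.35
tool_pos: [458.6, -259.7, 289.6]
orientation: [-0.04, 0.706, -0.706, 0.04]
wrist_force: [1.2, 0.3, -0.3]
gripper_width: 94.1
```

Emit:
{"fn": "apply_moves", "kwargs": {"moves": [{"jaw": 0, "x": 0.0075, "y": 0, "z": 0.037, "yaw": 5.9}, {"jaw": 0, "x": 0.0035, "y": 0, "z": 0.038, "yaw": 5.9}, {"jaw": 0, "x": 0, "y": 0, "z": 0.038, "yaw": 5.9}, {"jaw": 0, "x": -0.004, "y": 0, "z": 0.0375, "yaw": 5.9}, {"jaw": 0, "x": 0, "y": 0, "z": 0, "yaw": 0}, {"jaw": 0, "x": 0, "y": 0, "z": 0, "yaw": 0}]}}

```text
time: 7.95
tool_pos: [445.9, -409.6, 289.0]
orientation: [0.103, 0.7, -0.699, -0.105]
wrist_force: [0.1, 0.0, -0.5]
gripper_width: 93.9
```

```bash
python3 -c "
from h import *
p=cur();print(np.round(p,3)); print(ctrl.get_obs()['qpos'].round(2))
plan(p,[446,-409,200,np.pi-.3],4)
shot('top','t2');im=load('t2')
h,s,v=cv2.split(cv2.cvtColor(im['image'],cv2.COLOR_RGB2HSV))
m=((h>105)&(h<130)&(s>150)&(np.arange(560)<300)).astype(np.uint8)
k,l,st,ce=cv2.connectedComponentsWithStats(m)
for i in range(1,k):
  if st[i,4]>60:
    ys,xs=np.where(l==i);Q=np.array([at(im,x,y,94)[:2] for x,y in zip(xs,ys)],np.float32);print(st[i,4],Q.mean(0),cv2.minAreaRect(Q))
print(pad(1.571,120,0))
c=im['image'][:,:,::-1];cv2.imwrite('pics/f.png',np.hstack([cv2.resize(c[120:220,220:320],(400,400),interpolation=2),cv2.resize(c[170:290,340:460],(400,400),interpolation=2)]))
"
```

```text
[ 445.858 -409.605  289.046    2.846]
[ 0.76  0.27 -0.15  1.68  0.04  1.19 -1.27]
{'x': np.float64(0.0), 'y': np.float64(0.0223), 'z': np.float64(-0.0002), 'yaw': np.float64(0.06)}
{'x': np.float64(0.0), 'y': np.float64(0.0223), 'z': np.float64(-0.0002), 'yaw': np.float64(0.06)}
{'x': np.float64(0.0), 'y': np.float64(0.0223), 'z': np.float64(-0.0002), 'yaw': np.float64(0.06)}
{'x': np.float64(0.0), 'y': np.float64(0.0223), 'z': np.float64(-0.0002), 'yaw': np.float64(0.06)}
353 [500.08127  42.69601] ((500.3426513671875, 42.61008834838867), (37.849483489990234, 102.8176498413086), 84.80078887939453)
[497.98347782  40.16108381]
```

View pics/f.png

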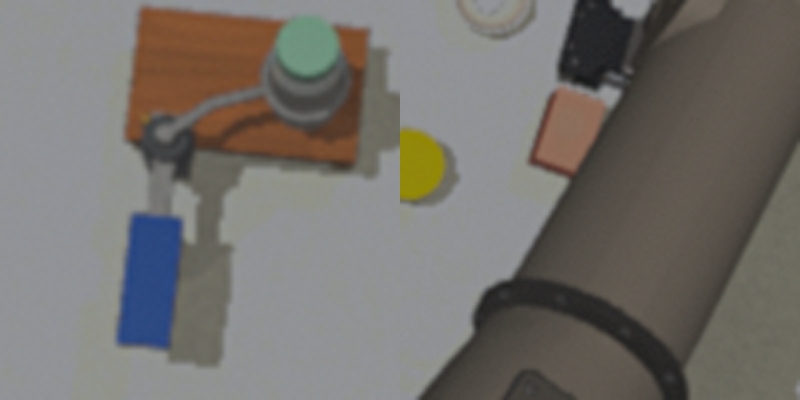

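Emit:
{"fn": "apply_moves", "kwargs": {"moves": [{"jaw": 0, "x": 0, "y": 0.02, "z": 0, "yaw": 0}, {"jaw": 0, "x": 0, "y": 0.035, "z": 0, "yaw": 0}, {"jaw": 0, "x": 0, "y": 0.035, "z": 0, "yaw": 0}, {"jaw": 0, "x": 0, "y": 0.035, "z": 0, "yaw": 0}, {"jaw": 0, "x": 0, "y": 0.035, "z": 0, "yaw": 0}, {"jaw": 0, "x": 0, "y": 0.03, "z": 0, "yaw": 0}, {"jaw": 0, "x": 0, "y": 0.02, "z": 0, "yaw": 0}, {"jaw": 0, "x": 0, "y": 0.01, "z": 0, "yaw": 0}, {"jaw": 0, "x": 0, "y": 0, "z": 0, "yaw": 0}, {"jaw": 0, "x": 0, "y": 0, "z": 0, "yaw": 0}]}}

```text
time: 9.0
tool_pos: [446.6, -409.4, 71.4]
orientation: [-0.104, -0.699, 0.699, 0.104]
wrist_force: [0.7, 0.4, 0.6]
gripper_width: 94.0
```

```bash
python3 -c "
from h import *
p=cur();print(np.round(p,3))
shot('scene','s5');c=load('s5');print(proj(c,p[:3]))
cv2.imwrite('pics/g.png',cv2.resize(c['image'][190:340,110:260][:,:,::-1],(600,600),interpolation=2))"
```

```text
[ 446.578 -409.383   71.372    2.846]
[188.11030946 282.01818849]
```

View pics/g.png

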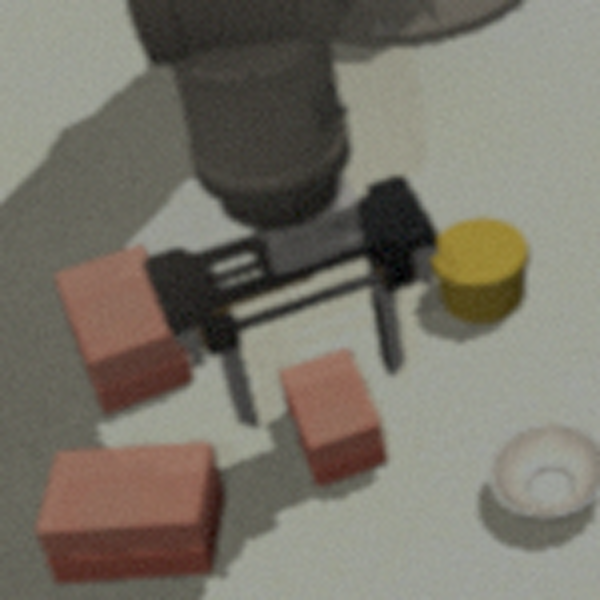

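```bash
python3 -c "
from h import *
c=load('s5')
P=np.array([at(c,110+u/4,190+v/4,45)[:2] for u,v in [(281,370),(351,350),(383,429),(311,455)]]);print(P.mean(0),P.round(),np.linalg.norm(P-np.roll(P,-1,0),axis=1))
P=np.array([at(c,110+u/4,190+v/4,49)[:2] for u,v in [(250,422),(394,370)]]);print('tips',P.mean(0),P)
"
```

```text
[ 457.75381004 -405.92216579] [[ 410. -415.]
 [ 429. -368.]
 [ 504. -397.]
 [ 488. -444.]] [50.2036639  80.17436319 50.45563689 83.85679186]
tips [ 453.74061574 -409.34507428] [[ 437.87765765 -458.4199439 ]
 [ 469.60357383 -360.27020467]]
```

Emit:
{"fn": "apply_moves", "kwargs": {"moves": [{"jaw": 0, "x": -0.002, "y": 0, "z": -0.003, "yaw": 1.5}, {"jaw": 0, "x": 0, "y": 0.015, "z": 0, "yaw": 0}, {"jaw": 0, "x": 0, "y": 0.015, "z": 0, "yaw": 0}, {"jaw": 0, "x": 0, "y": 0.009, "z": 0, "yaw": 0}, {"jaw": 0, "x": 0, "y": 0, "z": 0, "yaw": 0}, {"jaw": 0, "x": 0, "y": 0, "z": 0, "yaw": 0}]}}

```text
time: 9.65
tool_pos: [448.5, -407.1, 31.0]
orientation: [0.113, 0.698, -0.698, -0.114]
wrist_force: [0.7, -0.2, 0.7]
gripper_width: 93.6
```

Emit:
{"fn": "apply_moves", "kwargs": {"moves": [{"jaw": 150, "x": 0, "y": 0, "z": 0, "yaw": 0}, {"jaw": 150, "x": 0, "y": 0, "z": 0, "yaw": 0}, {"jaw": 150, "x": 0, "y": 0, "z": 0, "yaw": 0}, {"jaw": 200, "x": 0, "y": 0, "z": 0, "yaw": 0}, {"jaw": 200, "x": 0, "y": 0, "z": 0, "yaw": 0}, {"jaw": 200, "x": 0, "y": 0, "z": 0, "yaw": 0}, {"jaw": 200, "x": 0, "y": 0, "z": 0, "yaw": 0}]}}

```text
time: 10.35
tool_pos: [448.7, -407.2, 31.6]
orientation: [0.114, 0.698, -0.698, -0.114]
wrist_force: [-0.9, -0.2, 2.2]
gripper_width: 51.8
```

Emit:
{"fn": "apply_moves", "kwargs": {"moves": [{"jaw": 200, "x": 0, "y": -0.01, "z": 0, "yaw": 0}, {"jaw": 200, "x": 0, "y": -0.025, "z": 0, "yaw": 0}, {"jaw": 200, "x": 0, "y": -0.035, "z": 0, "yaw": 0}, {"jaw": 200, "x": 0, "y": -0.035, "z": 0, "yaw": 0}, {"jaw": 200, "x": 0, "y": -0.035, "z": 0, "yaw": 0}, {"jaw": 200, "x": 0, "y": -0.035, "z": 0, "yaw": 0}, {"jaw": 200, "x": 0, "y": -0.02, "z": 0, "yaw": 0}, {"jaw": 200, "x": 0, "y": 0, "z": 0, "yaw": 0}]}}

```text
time: 11.15
tool_pos: [449.7, -408.1, 230.3]
orientation: [-0.115, -0.697, 0.699, 0.112]
wrist_force: [1.0, 0.6, -0.6]
gripper_width: 51.9
```

```bash
python3 -c "
from h import *
o=ctrl.get_obs();p=cur();print(np.round(p,3),o['wrist_force'],o['gripper_width'])
shot('scene','s6');c=load('s6');u,v=proj(c,p[:3]).round().astype(int);print(u,v)
cv2.imwrite('pics/i.png',cv2.resize(c['image'][v-50:v+50,u-50:u+50][:,:,::-1],(600,600),interpolation=2))
plan(p,[500,42,p[2],np.pi+A],13)"
```

```text
[ 449.715 -408.116  230.305    2.819] [ 1.01722555  0.58597665 -0.59615866] 51.93419178887698
180 239
{'x': np.float64(0.0073), 'y': np.float64(-0.0), 'z': np.float64(-0.0341), 'yaw': np.float64(-1.03)}
{'x': np.float64(0.0067), 'y': np.float64(-0.0), 'z': np.float64(-0.0342), 'yaw': np.float64(-1.03)}
{'x': np.float64(0.0061), 'y': np.float64(-0.0), 'z': np.float64(-0.0343), 'yaw': np.float64(-1.03)}
{'x': np.float64(0.0055), 'y': np.float64(-0.0), 'z': np.float64(-0.0344), 'yaw': np.float64(-1.03)}
{'x': np.float64(0.0049), 'y': np.float64(-0.0), 'z': np.float64(-0.0345), 'yaw': np.float64(-1.03)}
{'x': np.float64(0.0042), 'y': np.float64(-0.0), 'z': np.float64(-0.0346), 'yaw': np.float64(-1.03)}
{'x': np.float64(0.0036), 'y': np.float64(-0.0), 'z': np.float64(-0.0347), 'yaw': np.float64(-1.03)}
{'x': np.float64(0.003), 'y': np.float64(-0.0), 'z': np.float64(-0.0347), 'yaw': np.float64(-1.03)}
{'x': np.float64(0.0024), 'y': np.float64(-0.0), 'z': np.float64(-0.0348), 'yaw': np.float64(-1.03)}
{'x': np.float64(0.0018), 'y': np.float64(-0.0), 'z': np.float64(-0.0348), 'yaw': np.float64(-1.03)}
{'x': np.float64(0.0011), 'y': np.float64(-0.0), 'z': np.float64(-0.0348), 'yaw': np.float64(-1.03)}
{'x': np.float64(0.0005), 'y': np.float64(-0.0), 'z': np.float64(-0.0348), 'yaw': np.float64(-1.03)}
{'x': np.float64(-0.0001), 'y': np.float64(-0.0), 'z': np.float64(-0.0348), 'yaw': np.float64(-1.03)}
```

View pics/i.png

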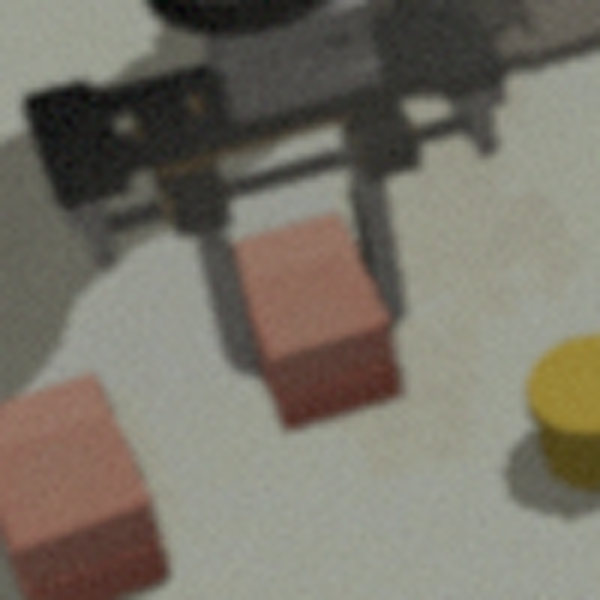

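```bash
python3 -c "
from h import *
c=load('s6');p=np.array([449.7,-408.1])
P=np.array([at(c,130+u/6,189+v/6,243.7)[:2] for u,v in [(237,243),(340,213),(388,318),(270,362)]]);d=P.mean(0)-p;print(d,(rot(-2.819)@d),np.linalg.norm(P-np.roll(P,-1,0),axis=1))
c=load('s5')
print(rot(-2.846)@(np.array([453.74,-409.35])-[446.6,-409.4]))
"
```

```text
[6.07356557 1.43296075] [-5.30598422 -3.28452533] [44.67159225 73.83494087 50.37761874 78.56855806]
[-6.81577047 -2.1277624 ]
```

Emit:
{"fn": "apply_moves", "kwargs": {"moves": [{"jaw": 200, "x": 0.007, "y": -0.01, "z": -0.034, "yaw": -1}, {"jaw": 200, "x": 0.0065, "y": -0.01, "z": -0.034, "yaw": -1}, {"jaw": 200, "x": 0.006, "y": -0.01, "z": -0.0345, "yaw": -1}, {"jaw": 200, "x": 0.0055, "y": 0, "z": -0.0345, "yaw": -1}, {"jaw": 200, "x": 0.005, "y": 0, "z": -0.0345, "yaw": -1}, {"jaw": 200, "x": 0.004, "y": 0, "z": -0.0345, "yaw": -1}, {"jaw": 200, "x": 0.0035, "y": 0, "z": -0.0345, "yaw": -1}, {"jaw": 200, "x": 0.003, "y": 0, "z": -0.0345, "yaw": -1}, {"jaw": 200, "x": 0.0025, "y": 0, "z": -0.035, "yaw": -1}, {"jaw": 200, "x": 0.002, "y": 0, "z": -0.035, "yaw": -1}]}}

```text
time: 12.2
tool_pos: [487.7, -59.9, 255.4]
orientation: [0.052, 0.705, -0.705, -0.053]
wrist_force: [0.5, -0.0, -0.9]
gripper_width: 52.1
```

Emit:
{"fn": "apply_moves", "kwargs": {"moves": [{"jaw": 200, "x": 0.001, "y": 0, "z": -0.035, "yaw": -1}, {"jaw": 200, "x": 0.0005, "y": 0, "z": -0.035, "yaw": -1}, {"jaw": 200, "x": 0, "y": 0, "z": -0.03, "yaw": -1}, {"jaw": 200, "x": 0, "y": 0, "z": 0, "yaw": 0}, {"jaw": 200, "x": 0, "y": 0, "z": 0, "yaw": 0}]}}

```text
time: 12.7
tool_pos: [499.5, 38.3, 255.5]
orientation: [-0.033, -0.706, 0.706, 0.034]
wrist_force: [0.5, -0.3, -1.3]
gripper_width: 52.2
```

```bash
python3 -c "
from h import *
p=cur();print(np.round(p,3))
plan(p,[501,41.5,p[2],np.pi+A],1)"
```

```text
[499.544  38.251 255.493   3.047]
{'x': np.float64(-0.0011), 'y': np.float64(-0.0), 'z': np.float64(-0.0034), 'yaw': np.float64(-0.27)}
```

Emit:
{"fn": "apply_moves", "kwargs": {"moves": [{"jaw": 200, "x": -0.001, "y": 0, "z": -0.0035, "yaw": -0.3}, {"jaw": 200, "x": 0, "y": 0.025, "z": 0, "yaw": 0}, {"jaw": 200, "x": 0, "y": 0.03, "z": 0, "yaw": 0}, {"jaw": 200, "x": 0, "y": 0.03, "z": 0, "yaw": 0}, {"jaw": 200, "x": 0, "y": 0.02, "z": 0, "yaw": 0}, {"jaw": 200, "x": 0, "y": 0.01, "z": 0, "yaw": 0}, {"jaw": 200, "x": 0, "y": 0, "z": 0, "yaw": 0}, {"jaw": 200, "x": 0, "y": 0, "z": 0, "yaw": 0}]}}

```text
time: 13.5
tool_pos: [501.9, 41.3, 142.2]
orientation: [0.032, 0.706, -0.706, -0.032]
wrist_force: [0.3, 0.6, -0.8]
gripper_width: 51.8
```

```bash
python3 -c "
from h import *
p=cur();print(np.round(p,3),ctrl.get_obs()['wrist_force'])
shot('scene','s7');c=load('s7');u,v=proj(c,p[:3]).round().astype(int);print(u,v)
cv2.imwrite('pics/j.png',cv2.resize(c['image'][v-45:v+55,u-50:u+50][:,:,::-1],(600,600),interpolation=2))"
```

```text
[501.906  41.281 142.206   3.05 ] [ 0.28083162  0.60632189 -0.7641392 ]
314 200
```

View pics/j.png

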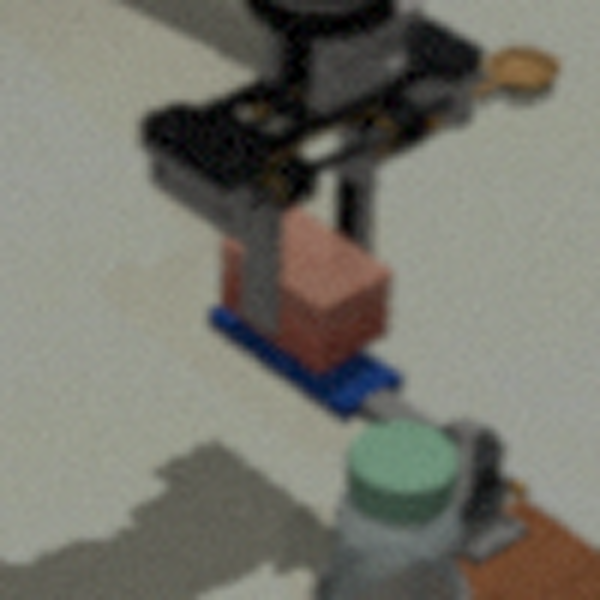

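```bash
python3 -c "
from h import *
c=load('s7');f=lambda u,v,z:(rot(-A)@(at(c,264+u/6,155+v/6,z)[:2]-H)).round(1)
print('case near corner L,R (bottom)',f(322,375,110.6),f(386,330,110.6),'top near L,R',f(325,308,155.6),f(390,270,155.6))
print('pad near L,R',f(345,406,94),f(402,376,94),'pad far L',f(212,312,94))"
```

```text
case near corner L,R (bottom) [-71.8 -22.4] [-77.5  29.3] top near L,R [-70.9 -23.8] [-72.6  23.8]
pad near L,R [-59.9 -16.2] [-58.4  23.8] pad far L [-164.3  -16.1]
```

Emit:
{"fn": "apply_moves", "kwargs": {"moves": [{"jaw": 200, "x": 0, "y": 0.006, "z": -0.002, "yaw": 0}, {"jaw": 200, "x": 0, "y": 0.005, "z": 0, "yaw": 0}, {"jaw": 200, "x": 0, "y": 0.003, "z": 0, "yaw": 0}, {"jaw": 200, "x": 0, "y": 0, "z": 0, "yaw": 0}, {"jaw": 200, "x": 0, "y": 0, "z": 0, "yaw": 0}, {"jaw": 200, "x": 0, "y": 0, "z": 0, "yaw": 0}]}}

```text
time: 14.15
tool_pos: [501.7, 43.5, 127.6]
orientation: [0.032, 0.706, -0.706, -0.032]
wrist_force: [-0.3, -0.5, -1.4]
gripper_width: 51.9
```

Emit:
{"fn": "apply_moves", "kwargs": {"moves": [{"jaw": 200, "x": 0, "y": 0.001, "z": 0, "yaw": 0}, {"jaw": 200, "x": 0, "y": 0, "z": 0, "yaw": 0}, {"jaw": 200, "x": 0, "y": 0, "z": 0, "yaw": 0}]}}

```text
time: 14.45
tool_pos: [501.6, 43.5, 126.5]
orientation: [0.032, 0.706, -0.706, -0.032]
wrist_force: [0.0, 0.1, -1.6]
gripper_width: 51.9
```

Emit:
{"fn": "apply_moves", "kwargs": {"moves": [{"jaw": 200, "x": 0, "y": 0.001, "z": 0, "yaw": 0}, {"jaw": 200, "x": 0, "y": 0, "z": 0, "yaw": 0}, {"jaw": 200, "x": 0, "y": 0, "z": 0, "yaw": 0}]}}

```text
time: 14.75
tool_pos: [501.7, 43.5, 125.5]
orientation: [0.032, 0.706, -0.706, -0.032]
wrist_force: [0.2, -0.8, -0.6]
gripper_width: 52.0
```

Emit:
{"fn": "apply_moves", "kwargs": {"moves": [{"jaw": 200, "x": 0, "y": 0.001, "z": 0, "yaw": 0}, {"jaw": 200, "x": 0, "y": 0, "z": 0, "yaw": 0}, {"jaw": 200, "x": 0, "y": 0, "z": 0, "yaw": 0}]}}

```text
time: 15.05
tool_pos: [501.7, 43.5, 125.3]
orientation: [-0.032, -0.706, 0.706, 0.032]
wrist_force: [-6.8, -0.9, 17.7]
gripper_width: 52.0
```

Emit:
{"fn": "apply_moves", "kwargs": {"moves": [{"jaw": 200, "x": 0, "y": -0.0006, "z": 0, "yaw": 0}, {"jaw": 200, "x": 0, "y": 0, "z": 0, "yaw": 0}, {"jaw": 200, "x": 0, "y": 0, "z": 0, "yaw": 0}]}}

```text
time: 15.35
tool_pos: [501.7, 43.5, 125.4]
orientation: [-0.032, -0.706, 0.706, 0.032]
wrist_force: [-2.1, -1.0, 7.8]
gripper_width: 52.1
```

Emit:
{"fn": "apply_moves", "kwargs": {"moves": [{"jaw": 108, "x": 0, "y": 0, "z": 0, "yaw": 0}, {"jaw": 100, "x": 0, "y": 0, "z": 0, "yaw": 0}, {"jaw": 90, "x": 0, "y": 0, "z": 0, "yaw": 0}, {"jaw": 75, "x": 0, "y": 0, "z": 0, "yaw": 0}, {"jaw": 50, "x": 0, "y": 0, "z": 0, "yaw": 0}, {"jaw": 50, "x": 0, "y": 0, "z": 0, "yaw": 0}, {"jaw": 50, "x": 0, "y": 0, "z": 0, "yaw": 0}]}}

```text
time: 16.05
tool_pos: [501.6, 43.5, 125.1]
orientation: [0.032, 0.706, -0.706, -0.032]
wrist_force: [0.4, -0.7, -0.5]
gripper_width: 75.7
```

Emit:
{"fn": "apply_moves", "kwargs": {"moves": [{"jaw": 50, "x": 0, "y": -0.01, "z": 0, "yaw": 0}, {"jaw": 50, "x": 0, "y": -0.02, "z": 0, "yaw": 0}, {"jaw": 50, "x": 0, "y": -0.03, "z": 0, "yaw": 0}, {"jaw": 50, "x": 0, "y": -0.03, "z": 0, "yaw": 0}, {"jaw": 50, "x": 0, "y": -0.03, "z": 0, "yaw": 0}, {"jaw": 50, "x": 0, "y": -0.03, "z": 0, "yaw": 0}, {"jaw": 50, "x": 0, "y": 0, "z": 0.035, "yaw": 0}, {"jaw": 50, "x": 0, "y": 0, "z": 0.035, "yaw": 0}, {"jaw": 50, "x": 0, "y": 0, "z": 0.035, "yaw": 0}, {"jaw": 50, "x": 0, "y": 0, "z": 0.035, "yaw": 0}]}}

```text
time: 17.05
tool_pos: [488.6, -97.1, 276.1]
orientation: [-0.032, -0.706, 0.706, 0.032]
wrist_force: [0.7, 0.3, 0.3]
gripper_width: 75.5
```

Emit:
{"fn": "apply_moves", "kwargs": {"moves": [{"jaw": 50, "x": 0, "y": 0, "z": 0.04, "yaw": 0}, {"jaw": 50, "x": 0, "y": 0, "z": 0.04, "yaw": 0}, {"jaw": 50, "x": 0, "y": 0, "z": 0.04, "yaw": 0}, {"jaw": 50, "x": 0, "y": 0, "z": 0.04, "yaw": 0}, {"jaw": 50, "x": 0, "y": 0, "z": 0.02, "yaw": 0}, {"jaw": 50, "x": 0, "y": 0, "z": 0, "yaw": 0}, {"jaw": 50, "x": 0, "y": 0, "z": 0, "yaw": 0}]}}

```text
time: 17.75
tool_pos: [472.7, -274.9, 275.5]
orientation: [0.032, 0.707, -0.706, -0.032]
wrist_force: [0.7, 0.4, -1.1]
gripper_width: 75.4
```

```bash
python3 -c "
from h import *
shot('scene','s8');shot('top','t3');a=load('s8')['image'][:,:,::-1];b=load('t3')['image'][:,:,::-1]
cv2.imwrite('pics/k.png',np.hstack([cv2.resize(a[150:250,270:370],(400,400),interpolation=2),cv2.resize(b[120:220,210:310],(400,400),interpolation=2)]))
cv2.imwrite('pics/l.png',a)"
```

```text
(no output)
```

View pics/k.png

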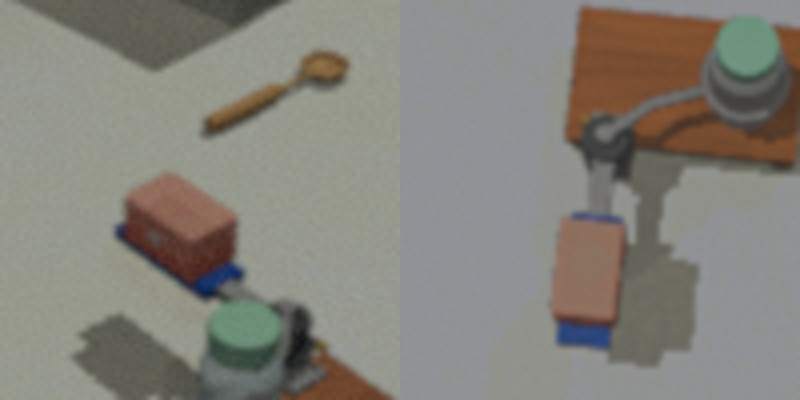

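```bash
python3 -c "
from h import *
c=load('t3')
P=np.array([at(c,210+(u-400)/4,120+v/4,139)[:2] for u,v in [(562,218),(625,222),(616,322),(552,314)]]);print(P.mean(0),np.linalg.norm(P-np.roll(P,-1,0),axis=1), rot(-A)@(P.mean(0)-H))
B=np.array([at(c,210+(u-400)/4,120+v/4,94)[:2] for u,v in [(557,343),(609,347),(572,214),(620,218)]]);print('pad corners holder',(rot(-A)@(B-H).T).T.round(1))
a=load('t0');d=cv2.absdiff(cv2.cvtColor(a['image'],7),cv2.cvtColor(c['image'],7))
for n,(u,v) in dict(tub=(342,219),dish=(368,169),spoon=(160,242)).items(): print(n,d[v-14:v+15,u-28:u+29].mean().round(1), (d[v-14:v+15,u-28:u+29]>40).sum())
"
```

```text
[498.88656914  39.69768099] [50.60750948 81.56949999 51.32393486 78.4387855 ] [-119.05891126   -0.40479955]
pad corners holder [[-174.3   22.4]
 [-173.3  -20.2]
 [ -65.8   22.2]
 [ -65.2  -17.6]]
tub 28.2 690
dish 51.0 1197
spoon 7.9 0
```

```bash
python3 -c "
from h import *
def f(n):
    c=load(n);h,s,v=cv2.split(cv2.cvtColor(c['image'],cv2.COLOR_RGB2HSV));m=(h>18)&(h<35)&(s>170);m[:200]=0;m[300:]=0
    ys,xs=np.where(m[:,200:270]);return xs.mean()+200,ys.mean(),len(xs)
a,b=load('s0')['image'],load('s8')['image']
print(f('s0'),f('s8'))
d=cv2.absdiff(a,b).max(2)
for n,(u,v) in dict(dish=(247,310),big=(143,318),third=(140,270),spoon=(340,172)).items(): print(n,(d[v-15:v+16,u-18:u+19]>40).sum())
"
```

```text
(np.float64(230.81739130434784), np.float64(262.6347826086957), 115) (np.float64(230.1858407079646), np.float64(261.95575221238937), 113)
dish 0
big 0
third 60
spoon 0
```

```bash
python3 -c "
from h import *
print(ctrl.job_done())"
```

```text
the job is handed in; nothing more can be done
None
```

I swung the rest out past its detent to the stop, then set the 80 × 52 mm case upright on the middle of the pad. I handed the job in at about 18 s, with the arm clear of everything.

- **Rest:** pushing at the end met about 10 N against the stop. With the tool away, the pad lay along 174.8°, which matches fully out (1.571 rad). It still looked fully out after the case was placed.
- **Case:** the grip measured 52 mm wide, which is the case asked for. I lowered it in 1 mm steps onto the pad. The force peaked at about 18 N on the last step, and I eased it to 8 N before letting go. From the top camera its centre is at holder (-119, -0.4) mm, against a target of (-120, 0).
- **Other things:** the dish, the spoon and one large case look unchanged in the scene camera. The other large case showed 60 changed pixels, and the tub's centre moved about 0.6 px (roughly 1.5 mm). I put both down to the arm's shadow but could not confirm it, because my last full picture could not be viewed (12-picture limit). In the top view the tub and dish areas did not match the start, probably because the arm was over them, so I relied on the scene camera there.
- **Cameras:** the scene camera reads about 7 mm off in x compared with the arm, so I placed the case using the top camera and the difference between tool and case.

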